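Cover the seed dish with the glass plate from the light box

TASK

Slide the loose glass plate along the top of the light box, without lifting it, until about a third of its length sticks out over the box's open front edge. Then pick it up by the overhanging end and lay it gently, flat on the rim of the small open seed dish so that the dish's mouth is fully covered, and let go. Leave the dish and everything else standing where it is.

Things in the scene. Friction and masses are not known exactly. Their poses are not given: they have to be found in the camera images.
- lightbox: Fixed low light box with a flat white top, 230 mm along its x, 210 mm along its y, top surface 45 mm above the table. Origin: centre of its underside. Its edge at its own -x side (115 mm from the origin), which faces the robot, is open; the other three sides carry an aluminium lip 6 mm thick that stands 6 mm above the top, just outside the 230 x 210 mm surface. Stands on the left or the right of the table, turned up to 0.25 rad.
- plate_mid (a point): Centre, half-way up, of the loose clear, slightly grey glass plate: 120 mm long (its x), 62 mm wide (its y), 4 mm thick, about 75 g. Lies flat on the light box, well inside its edges, its length roughly along the light box's x (within 0.25 rad), its x axis pointing away from the open edge; at least 30 mm of free top behind its far end. Slides with ordinary friction; it tips off if its centre passes the open edge.
- plate_end (a point): Middle of the plate's short end nearest the light box's open edge (60 mm from plate_mid along the plate's -x), half-way up.
- dish_mouth (a point): Centre of the mouth, at rim height, of the small open round glass dish with seeds in it, the only dish without a lid: 48 mm outer and 42 mm inner diameter, 35 mm tall (the rim is 35 mm above the table). z up. Loose, about 90 g; stands on the table on the side where the light box is not.
- small_closed: Bystander: small round dish with its lid on, 37 mm diameter, 12 mm tall, on the light box in a far corner. Origin: centre of underside.
- pair: Bystander: two closed Petri dishes stacked, 90 mm diameter, 30 mm tall, on the table 110 to 130 mm beyond the open dish (centre to centre). Origin: centre of underside.
- dropper: Bystander: amber dropper bottle, 34 mm diameter, 75 mm tall, mid-table. Origin: centre of underside.
- forceps: Bystander: steel forceps lying mid-table, 125 mm long along x, 4 mm thick. Origin: centre of underside.
Things that resemble listed ones, but are neither listed nor needed, are in the scene too. Leave any pink look-alike of the part that bears plate_mid alone.

How it is judged:
By the outcome, as a careful person would: the job done as asked, in the order asked, and still so for the second after the job is handed in, with the robot touching nothing.
It also fails if it takes over 56 s, if anything falls off the work surface, if the arm or the gripper's body presses on something with over 40 N, if the wrist force passes 120 N, or if a joint passes its speed limit or range.

ROBOT

A 6-joint arm with a two-finger parallel gripper is mounted at the origin on the work surface. World frame = base frame: x ahead of the robot, y to its left, z up, the work surface at z = 0. Lengths are in mm, angles in rad, forces in N, time in s.
With the tool pointing down it reaches from about 325 to 925 mm from the base axis. Payload 3.1 kg.
Tool frame: the origin (TCP) lies midway between the tips of the shut fingers; the grasp point (between the pads) lies 19 mm behind it; z points along the fingers, y is the line along which they close (so a half turn about z gives the same grasp; the last joint's range is limited). The gripper opens to 85 mm and grips with 20 to 120 N. Pads are 22 mm wide; open, the fingers measure 114 mm over their backs; the gripper's body (76 mm by 85 mm) begins 54 mm behind the grasp point. The pads swing forward as they close: fully open they stand 13 mm farther back than shut.
Start: joints at [1.15, 0.217, 1.613, -0, 1.311, -0.112], TCP at [189.929, 595.455, 231.3] pointing down, gripper open.
Joint ranges: [-2.75, 2.75], [-0.78, 2.1], [0.31, 2.55], [-1.13, 4.27], [0.13, 2.63], [-2.58, 2.58]. Speed limits (rad/s): [2.79, 2.79, 3.14, 3.14, 3.14, 3.14].

INTERFACE

Orientations are given as a unit quaternion [x, y, z, w].
In Python, from bench import bot gives the robot as it stands. The module is installed in compiled form; this text tells all that it offers.
- The arm moves only by the tool step_arm, never from a script. Its argument "moves" is text: rows parted by semicolons, each of 5 numbers parted by spaces: the finger opening in m, from 0 to 0.0854, then the shift along the world's x, y, z in m, then the turn about the world's z in degrees. In form: hand x y z spin; .... A call has 1 to 20 rows; each row shifts and turns the commanded pose from where the row before left it; what a row does not reach is not made up. A row lasts 1/10 s, in which the tool goes at most 50 mm and 8.59 degrees, less where a joint would pass 70% of its speed; a pose out of reach is approached as far as the arm can. A call with a gripper value outside its range is refused whole. The fingers move at their own pace and stop on an object; "newtons" is the grip in N (left out, the last holds). Time passes only in rows, so rows that do not move let the fingers close. It gives the time, the measured TCP pose, the force, the opening and the grip force at its end, in the units of the state.
- bot.observe(): the state, without advancing time (a new reading comes with each control period).
- bot.capture(name): name is "scene" or "side" or "wrist"; returns the picture (384x512x3 uint8, red, green, blue); there is no depth.
- bot.camera_params(name): a dict with "vfov" (degrees; the focal length in pixels is half the picture's height over the tangent of half this angle, whatever the lens; pixels are square), "cx", "cy" (the principal point, pixels), "position" and "attitude" of the camera in the world. Camera axes: x right, y up, looking along -z (the intrinsics and any distortion apply to the point x, -y, -z); pixel columns grow to the right and rows downward; lengths in mm; the calibration is good to about 2 mm. The wrist camera is an equidistant fisheye: a pixel r from the principal point sees the ray r / f radians off the axis. A picture is of the moment at which its call begins: read the wrist's pose just before it. camera_params takes no time and is no camera call; for the wrist camera it gives the pose at the moment of the call.
- bot.close_job(): hands the job in; it is judged then, once.
The state is a dict: "time_s": time; "qpos": joint angles; "qvel": joint speeds; "tau": joint torques, N m; "tool_pos": TCP position; "eef_rot": TCP orientation; "contact_force": force on the tool from outside, world axes, zero at the start; "moment": the same for the moment, N m; "opening": finger opening in mm; "grasp_force": force on a finger pad.
Only numpy, scipy, OpenCV 4.12 (cv2) and the standard library are available. Lean on these libraries where they do the work, as an engineer would, in place of code of your own. Each camera call takes 0.05 s, during which the arm holds its last target. There are 200 camera calls.

## Working session

There is one attempt and no reset: what is moved stays moved. The work goes in short steps, Python scripts to look and compute and a tool call to move; the robot and the scene stay as the last step left them, time stands still between calls to the robot, and variables do not carry over. Pictures are saved under pics/ and viewed, at most 14 in all, crops included, and the job is handed in when it is done.

Besides the shell and the picture viewer there is one more tool, called after "Request:" as name(argument=value, ...), one argument or row to a line, values as JSON. step_arm: Moves the arm, as the interface text tells. Its arguments: {"type":"object","properties":{"moves":{"type":"string"},"newtons":{"type":"number"}},"required":["moves"]}

```bash
mkdir -p pics; cat > h.py <<'E'
import numpy as np,cv2
from scipy.spatial.transform import Rotation as R
from bench import bot
def ray(p,u,v,fish=False,H=384):
    f=H/2/np.tan(np.radians(p['vfov'])/2); x=(u-p['cx'])/f; y=(v-p['cy'])/f
    if fish:
        r=np.hypot(x,y)+1e-12; d=np.array([x/r*np.sin(r),-y/r*np.sin(r),-np.cos(r)])
    else: d=np.array([x,-y,-1.])
    return np.array(p['position']),R.from_quat(p['attitude']).apply(d)
def onz(p,u,v,z,fish=False):
    o,d=ray(p,u,v,fish); return o+d*(z-o[2])/d[2]
def proj(p,X,fish=False):
    f=192/np.tan(np.radians(p['vfov'])/2); c=R.from_quat(p['attitude']).inv().apply(np.array(X,float)-np.array(p['position']))
    x,y,z=c[0],-c[1],-c[2]
    if fish:
        r=np.hypot(x,y); t=np.arctan2(r,z); return p['cx']+f*t*x/r,p['cy']+f*t*y/r
    return p['cx']+f*x/z,p['cy']+f*y/z
E
python3 - <<'E'
from h import *
ims=[]
for n in("scene","side","wrist"):
    p=bot.camera_params(n);print(n,p)
    im=bot.capture(n);cv2.imwrite(f'pics/{n}0.png',im[...,::-1])
    if n!="wrist":cv2.imwrite(f'pics/{n}0b.png',cv2.resize(im[...,::-1],(800,600),interpolation=cv2.INTER_CUBIC))
print(bot.observe())
E
```

```text
scene {'vfov': 51.67779552116506, 'cx': 264.1805568673677, 'cy': 192.89298361128647, 'position': array([1102.42585811, -399.57644154,  982.21779899]), 'attitude': array([0.26196153, 0.14398647, 0.46419387, 0.83376742])}
side {'vfov': 42.99997785203597, 'cx': 255.67983860310355, 'cy': 188.18145571937706, 'position': array([380.7781389 , 803.52616321, 967.5919498 ]), 'attitude': array([-0.03398858,  0.37213314,  0.92485583, -0.07073467])}
wrist {'vfov': 65.70646984690485, 'cx': 260.35220066583923, 'cy': 190.70068577167578, 'position': array([112.4602383 , 619.25384713, 372.81967939]), 'attitude': array([-0.12895885, -0.09277598,  0.58268666,  0.7970185 ])}
{'time_s': 0.15, 'qpos': array([ 1.14978803e+00,  2.17567299e-01,  1.61460445e+00,  2.87449893e-07,
        1.31131289e+00, -1.12173941e-01]), 'qvel': array([-0.00052456, -0.00229959, -0.00476526, -0.00067269,  0.00108096,
       -0.00103726]), 'tau': array([ 7.97334651e-04, -3.97442079e+01, -3.04417098e+01, -3.88700835e-05,
        5.76743871e-03, -8.22984816e-06]), 'tool_pos': array([189.66696853, 594.85242017, 230.25635568]), 'eef_rot': array([ 1.53804205e-01,  9.88100891e-01, -9.12535271e-04, -2.49349677e-04]), 'contact_force': array([ 0.06971439, -0.3064898 ,  0.10598919]), 'moment': array([0.03514273, 0.03160275, 0.05258785]), 'grasp_force': 0.0, 'opening': 85.71315137958592}
```

View pics/scene0b.png

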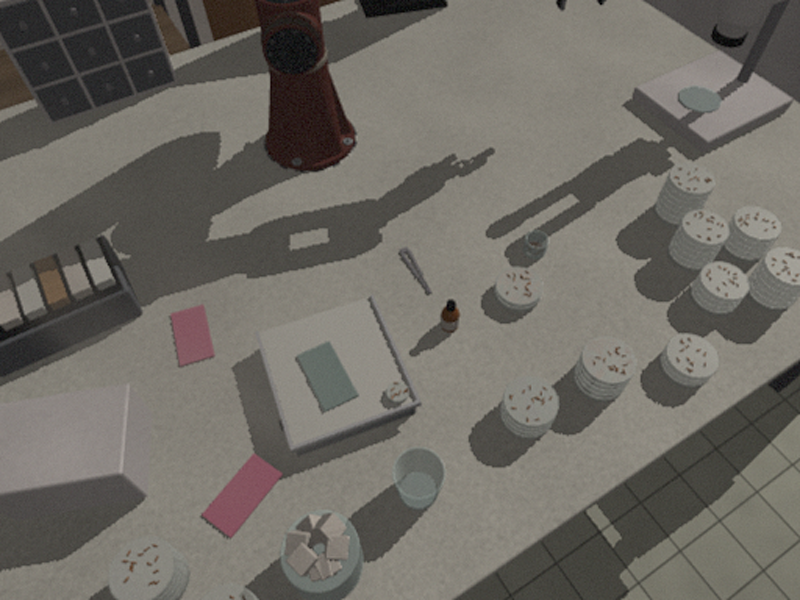

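View pics/side0b.png

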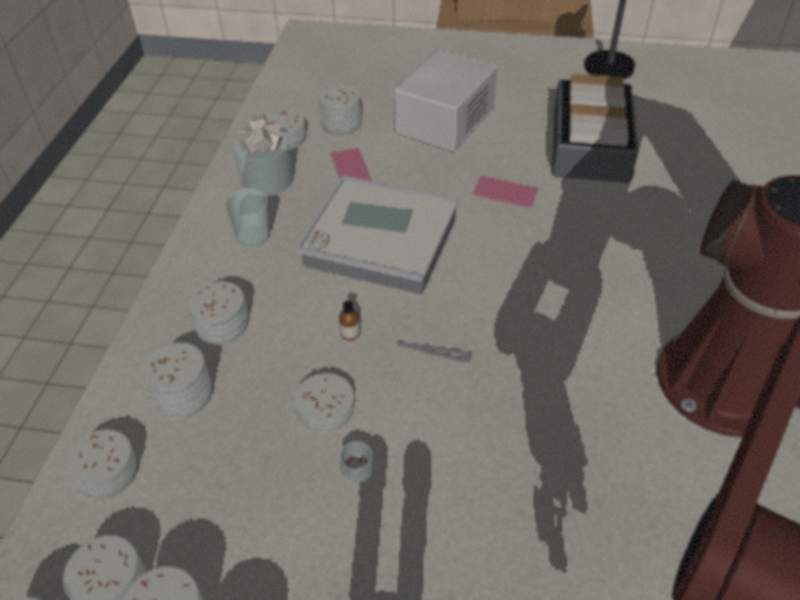

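View pics/wrist0.png

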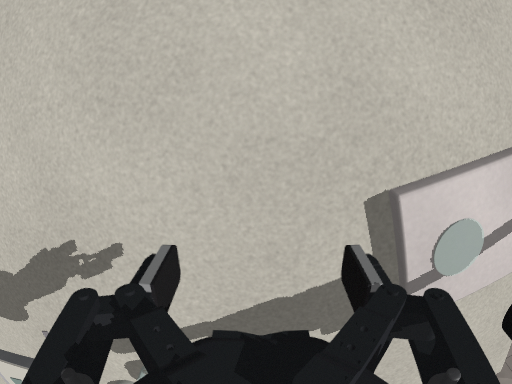

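The scene view (800×600 scale) shows the grey-green plate at (327,376) on the white light box. The open dish is at (537,243), with the pair behind it at (518,287). The side view shows the plate at (378,217) and the dish at (356,460). The wrist view only sees bare table and the microscope base. The plate candidates are the grey plate at (327,376) and two pink look-alikes at (192,335) and (242,494); only the grey one lies on the light box. For the dish, (537,243) is the only small one without a lid, and the beaker at (419,477) is too big.

```bash
python3 - <<'E'
from h import *
crops=[]
for n,pl,box,dish in(("scene",(327,376),((265,340),(372,300)),(537,241)),("side",(378,217),((420,285),(456,208)),(356,448))):
    p=bot.camera_params(n); im=cv2.imread(f'pics/{n}0.png'); s=.64
    lab=cv2.cvtColor(cv2.GaussianBlur(im,(3,3),0),cv2.COLOR_BGR2LAB).astype(int)
    u,v=[int(a*s) for a in pl]; c=lab[v-4:v+5,u-4:u+5].reshape(-1,3).mean(0)
    m=(np.abs(lab-c)[...,0]<28)&(np.abs(lab-c)[...,1:].max(-1)<5); m=m.astype(np.uint8)
    k,l,st,ce=cv2.connectedComponentsWithStats(m); i=l[v,u]
    M=cv2.morphologyEx((l==i).astype(np.uint8),cv2.MORPH_OPEN,np.ones((3,3)))
    ct=max(cv2.findContours(M,0,1)[0],key=cv2.contourArea)
    w=np.array([onz(p,a,b,49)[:2] for a,b in ct[:,0]],np.float32)
    (c0,sz,an)=cv2.minAreaRect(w); print(n,'plate',c0,sz,an,st[i])
    print(' boxpts',np.round(cv2.boxPoints((c0,sz,an))))
    print(' dish',onz(p,dish[0]*s,dish[1]*s,35))
    a,b=[int(t*s) for t in dish]; 
    for q in((a,b),(u,v)): crops.append(cv2.resize(im[q[1]-32:q[1]+32,q[0]-42:q[0]+42],(400,300),interpolation=cv2.INTER_CUBIC))
    if n=="scene":
        for nm,q,z in(("box fl",(262,333),45),("fr",(371,298),51),("near r",(415,405),51),("near l",(293,448),51),("pair",(518,280),30),("dropper",(451,305),70),("small",(397,388),57),("f1",(403,250),2),("f2",(429,292),2)):
            print(nm,np.round(onz(p,q[0]*s,q[1]*s,z)))
    else:
        for nm,q,z in(("b nearR",(420,278),51),("fl",(456,208),45),("f back",(345,180),51),("c",(303,253),51),("pair",(325,393),30),("drop",(349,305),70)):
            print(nm,np.round(onz(p,q[0]*s,q[1]*s,z)))
cv2.imwrite('pics/c1.png',np.vstack([np.hstack(crops[:2]),np.hstack(crops[2:])]))
E
```

```text
scene plate (604.8370361328125, -261.9726867675781) (71.37594604492188, 126.38029479980469) 86.87278747558594 [ 188  218   42   48 1135]
 boxpts [[ 540. -294.]
 [ 666. -301.]
 [ 670. -230.]
 [ 544. -223.]]
 dish [550.68958009 238.77618857  35.        ]
box fl [ 468. -318.   45.]
fr [ 508. -117.   51.]
near r [ 732. -162.   51.]
near l [ 694. -364.   51.]
pair [606. 150.  30.]
dropper [608.  -9.  70.]
small [ 693. -173.   57.]
f1 [406.  13.   2.]
f2 [523.   1.   2.]
side plate (601.1100463867188, -259.8316955566406) (71.22080993652344, 125.7254867553711) 87.26708221435547 [219 129  46  20 678]
 boxpts [[ 537. -292.]
 [ 662. -298.]
 [ 666. -227.]
 [ 540. -221.]]
 dish [544.02933831 228.4645952   35.        ]
b nearR [ 499. -108.   51.]
fl [ 458. -309.   45.]
f back [ 681. -355.   51.]
c [ 712. -140.   51.]
pair [611. 137.  30.]
drop [601. -12.  70.]
```

View pics/c1.png

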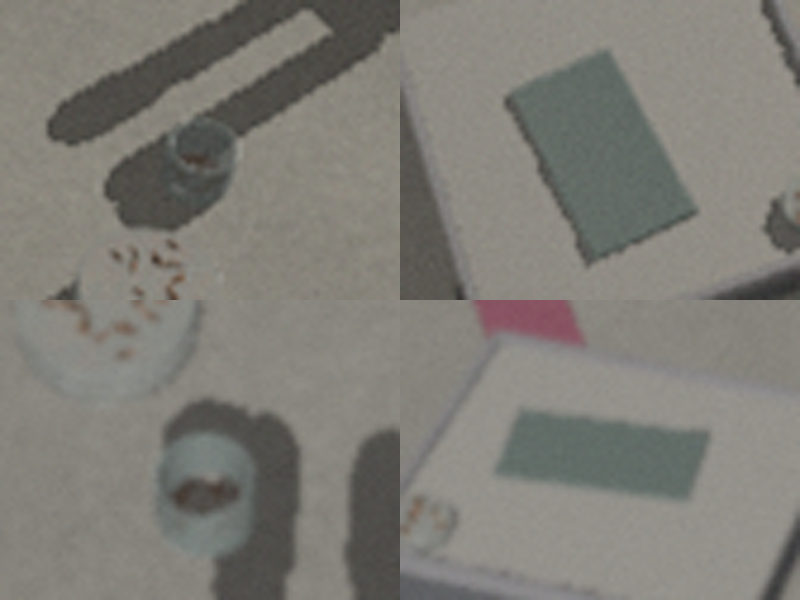

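The plate is at about (603,-261) with yaw -3°. The measured size of 126×71 is slightly inflated by its shadow. The box yaw is about -11.5°, and the open edge crosses x≈474 on the plate's line. The crop confirms that the dish is open with seeds inside, near (547,233), and that the grey plate is on the box. I'll move over the dish first and take a closer look on the way.

Request:
step_arm(
  moves="0.085 0.028 -0.036 0 7.5; 0.085 0.028 -0.036 0 7.5; 0.085 0.028 -0.036 0 0; 0.085 0.028 -0.036 0 0; 0.085 0.028 -0.036 0 0; 0.085 0.028 -0.036 0 0; 0.085 0.028 -0.036 0 0; 0.085 0.028 -0.036 0 0; 0.085 0.028 -0.036 0 0; 0.085 0.028 -0.036 0 0; 0.04 0 0 0 0; 0.04 0 0 0 0; 0.04 0 0 0 0",
)

```text
time_s: 1.45
tool_pos: [469.2, 236.0, 230.9]
eef_rot: [0.023, 1.0, 0.0, -0.001]
contact_force: [0.2, 0.2, 0.7]
opening: 43.8
grasp_force: 0.0
```

```bash
python3 - <<'E'
from h import *
p=bot.camera_params("wrist"); im=bot.capture("wrist")[...,::-1].copy(); o=bot.observe()
import pickle; pickle.dump(p,open('w1.pkl','wb'))
print(o['time_s'],o['tool_pos'],o['eef_rot'],o['opening'],p['position'])
print(proj(p,(547,233,35),1))
cv2.imwrite('pics/w1r.png',im);cv2.imwrite('pics/w1.png',cv2.resize(im,(800,600),interpolation=cv2.INTER_CUBIC))
E
```

```text
1.5 [468.99453473 236.31419052 230.94594254] [ 2.27860243e-02  9.99740252e-01  5.39864346e-05 -4.71119980e-04] 40.07623159302373 [388.31943958 239.43435547 373.73238005]
(np.float64(261.1163742589927), np.float64(226.46298645620345))
```

View pics/w1.png

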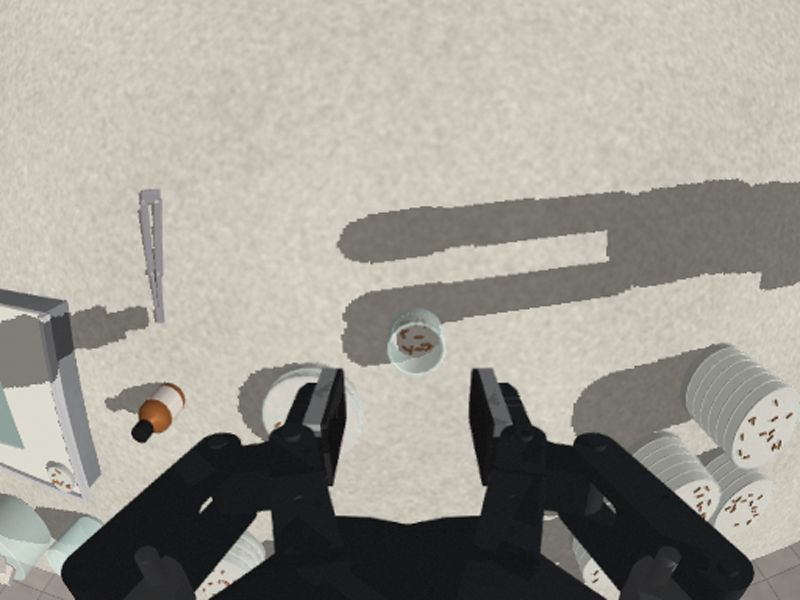

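The wrist view shows the dish mouth centred at (416,345) on the 800 scale, with the forceps, dropper and pair all clear of it. Next I'll move over the light box and look at the plate.

Request:
step_arm(
  moves="0.03 0.014 -0.0455 0 0; 0.03 0.014 -0.0455 0 0; 0.03 0.014 -0.0455 0 0; 0.03 0.014 -0.0455 0 0; 0.03 0.014 -0.0455 0 0; 0.03 0.014 -0.0455 0 0; 0.03 0.014 -0.0455 0 0; 0.03 0.014 -0.0455 0 0; 0.03 0.014 -0.0455 0 0; 0.03 0.014 -0.0455 0 0; 0.03 0.014 -0.0455 0 0; 0.03 0 0 0 0; 0.03 0 0 0 0",
)

```text
time_s: 2.8
tool_pos: [624.2, -264.2, 230.5]
eef_rot: [0.023, 1.0, 0.001, -0.001]
contact_force: [0.2, 1.4, 0.2]
opening: 30.2
grasp_force: 0.0
```

```bash
python3 - <<'E'
from h import *
import pickle; q=pickle.load(open('w1.pkl','rb')); print('dish',onz(q,266.3,221.3,35,1),[onz(q,a,221.3,35,1)[1] for a in(248.3,284.5)])
p=bot.camera_params("wrist"); im=bot.capture("wrist")[...,::-1].copy(); o=bot.observe()
pickle.dump(p,open('w2.pkl','wb'))
print(o['time_s'],o['tool_pos'],o['eef_rot'],o['opening'],p['position'])
lab=cv2.cvtColor(cv2.GaussianBlur(im,(3,3),0),cv2.COLOR_BGR2LAB).astype(int)
u,v=map(int,proj(p,(570,-262,49),1)); c=np.median(lab[v-3:v+4,u-3:u+4].reshape(-1,3),0); print(u,v,c)
m=((np.abs(lab-c)[...,1:].max(-1)<5)&(np.abs(lab-c)[...,0]<30)).astype(np.uint8)
k,l,st,ce=cv2.connectedComponentsWithStats(m); M=(l==l[v,u]).astype(np.uint8)
ct=max(cv2.findContours(M,0,1)[0],key=cv2.contourArea)
w=np.array([onz(p,a,b,49,1)[:2] for a,b in ct[:,0]],np.float32); r=cv2.minAreaRect(w);print(r,cv2.boxPoints(r))
cv2.drawContours(im,[ct],-1,(0,0,255),1)
cv2.imwrite('pics/w2.png',cv2.resize(im,(800,600),interpolation=cv2.INTER_CUBIC))
E
```

```text
dish [540.19368129 239.77574312  35.        ] [np.float64(217.3593253565333), np.float64(262.49428495860946)]
2.85 [ 624.02209955 -263.20802452  230.69719066] [ 2.27937440e-02  9.99739760e-01  7.39327835e-04 -5.58413040e-04] 30.01195269745071 [ 543.31790603 -260.89561827  373.31244466]
260 120 [163. 120. 129.]
((601.7254028320312, -261.6960144042969), (62.187747955322266, 119.74022674560547), 86.61540222167969) [[ 540.124   -289.20105]
 [ 659.6554  -296.27026]
 [ 663.3268  -234.19098]
 [ 543.7954  -227.12177]]
```

View pics/w2.png

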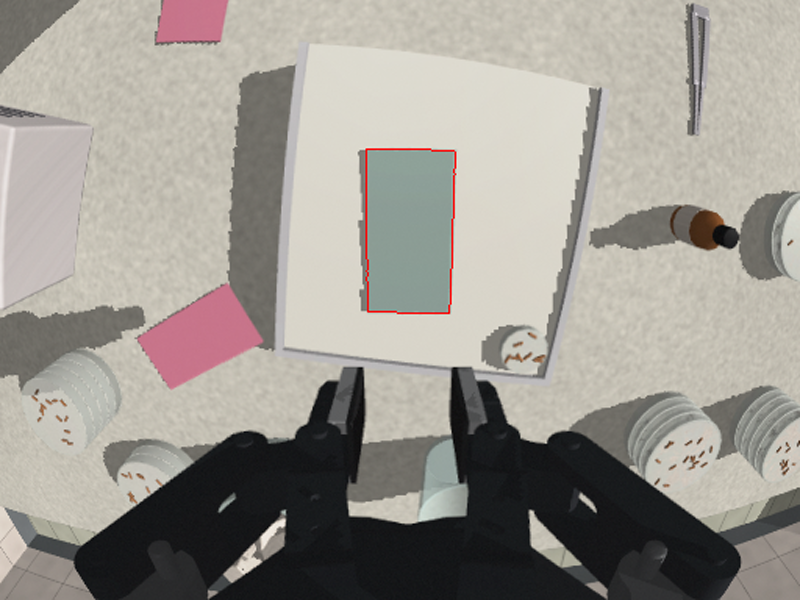

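The plate fits 119.7×62.2 mm, with its centre at (601.7,-261.7) and yaw -3.4°. The open edge runs from (307,43) to (601,88) and the far lip from (285,346) to (547,375).

```bash
python3 - <<'E'
from h import *
import pickle; p=pickle.load(open('w2.pkl','rb'))
im=cv2.cvtColor(cv2.imread('pics/w2.png'),cv2.COLOR_BGR2GRAY).astype(int)
for u in(340,411,480,550):
    g=np.abs(im[44:104,u-2:u+3].mean(1)-im[40:100,u-2:u+3].mean(1)); v=42+4+int(g.argmax())-2
    print('edge',u,v,onz(p,u*.64,v*.64,45,1))
for u,v in((310,44),(590,86),(290,347),(410,360),(380,358),(440,364)): print(u,v,onz(p,u*.64,v*.64,51 if v>300 else 45,1))
E
```

```text
edge 340 48 [ 466.63449085 -303.38490549   45.        ]
edge 411 54 [ 474.56096861 -254.42977297   45.        ]
edge 480 63 [ 482.03124993 -206.76846103   45.        ]
edge 550 77 [ 490.91636595 -156.19720379   45.        ]
310 44 [ 461.27017825 -324.50809443   45.        ]
590 86 [ 495.8127318  -125.25530883   45.        ]
290 347 [ 685.12880016 -357.946057     51.        ]
410 360 [ 699.61316979 -265.35967358   51.        ]
380 358 [ 696.87526099 -288.30537948   51.        ]
440 364 [ 704.24120595 -242.33931648   51.        ]
```

Request:
step_arm(
  moves="0.03 0.028 -0.0015 0 -0.8; 0.03 0.027 -0.0015 0 0; 0.03 0 0 -0.045 0; 0.03 0 0 -0.045 0; 0.03 0 0 -0.045 0; 0.03 0 0 -0.03 0; 0.03 0 0 -0.008 0; 0.03 0 0 0 0; 0.03 0 0 0 0",
)

```text
time_s: 3.75
tool_pos: [680.8, -267.7, 61.1]
eef_rot: [0.03, 1.0, -0.001, 0.002]
contact_force: [-0.0, -0.9, 1.5]
opening: 30.3
grasp_force: 0.0
```

Request:
step_arm(
  moves="0.03 0 0 -0.004 0; 0.03 0 0 -0.002 0; 0.03 0 0 -0.002 0; 0.03 0 0 0 0",
)

```text
time_s: 4.15
tool_pos: [678.8, -268.2, 50.4]
eef_rot: [0.031, 1.0, -0.0, 0.0]
contact_force: [-0.5, 0.7, -0.5]
opening: 29.8
grasp_force: 0.0
```

Request:
step_arm(
  moves="0.03 0 0.0015 -0.002 0; 0.03 0 0 -0.001 0; 0.03 0 0 0 0; 0.03 0 0 0 0",
)

```text
time_s: 4.55
tool_pos: [678.8, -266.5, 47.1]
eef_rot: [0.03, 1.0, 0.0, -0.0]
contact_force: [0.1, 0.1, 0.5]
opening: 29.9
grasp_force: 0.0
```

```bash
python3 - <<'E'
from h import *
im=bot.capture("wrist")[...,::-1].copy(); o=bot.observe();p=bot.camera_params("wrist")
print(o['tool_pos'],o['contact_force'],p['position'])
cv2.imwrite('pics/w3.png',cv2.resize(im,(800,600),interpolation=cv2.INTER_CUBIC))
E
```

```text
[ 678.9420412  -266.55934649   47.26130843] [ 0.27946677 -0.62164255 -0.01433058] [ 597.99007494 -261.92252799  189.97151036]
```

View pics/w3.png

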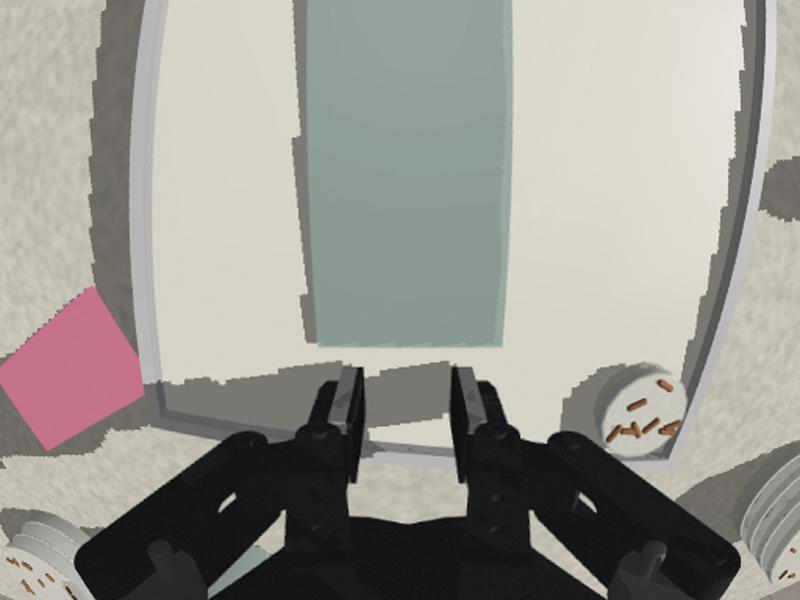

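The fingers stand centred behind the plate's far end at (410,347), clear of the lip. I'll feel for the top surface.

Request:
step_arm(
  moves="0.03 0 0 -0.001 0; 0.03 0 0 -0.001 0; 0.03 0 0 0 0; 0.03 0 0 0 0",
)

```text
time_s: 5.0
tool_pos: [678.9, -266.5, 45.2]
eef_rot: [0.03, 1.0, 0.0, -0.0]
contact_force: [-0.9, -0.3, -0.4]
opening: 29.7
grasp_force: 0.0
```

Request:
step_arm(
  moves="0.03 0 0 -0.001 0; 0.03 0 0 0 0; 0.03 0 0 0 0",
)

```text
time_s: 5.3
tool_pos: [679.2, -266.6, 44.7]
eef_rot: [0.03, 1.0, -0.0, 0.0]
contact_force: [-0.4, 0.6, 1.4]
opening: 29.8
grasp_force: 0.9
```

Request:
step_arm(
  moves="0.03 0 0 -0.001 0; 0.03 0 0 0 0; 0.03 0 0 0 0",
)

```text
time_s: 5.6
tool_pos: [679.2, -266.7, 44.7]
eef_rot: [0.03, 1.0, -0.0, 0.0]
contact_force: [-2.8, 0.1, 6.0]
opening: 29.9
grasp_force: 2.8
```

Request:
step_arm(
  moves="0.03 0 0 0.0027 0; 0.03 0 0 0 0; 0.03 -0.004 0.0002 0 0; 0.03 -0.006 0.00035 0 0; 0.03 -0.006 0.00035 0 0; 0.03 -0.006 0.00035 0 0; 0.03 -0.006 0.00035 0 0; 0.03 -0.006 0.00035 0 0; 0.03 -0.006 0.00035 0 0; 0.03 -0.006 0.00035 0 0; 0.03 -0.006 0.00035 0 0; 0.03 -0.006 0.00035 0 0; 0.03 -0.006 0.00035 0 0; 0.03 -0.006 0.00035 0 0; 0.03 -0.004 0.00025 0 0; 0.03 0 0 0 0; 0.03 0 0 0 0",
)

```text
time_s: 7.3
tool_pos: [604.7, -262.2, 46.0]
eef_rot: [0.03, 1.0, 0.0, -0.0]
contact_force: [0.0, -0.3, 0.2]
opening: 30.0
grasp_force: 0.0
```

```bash
cat > pl.py <<'E'
from h import *
def plate(p,im,seed,z=49,fish=True,b0=5):
    lab=cv2.cvtColor(cv2.GaussianBlur(im,(3,3),0),cv2.COLOR_BGR2LAB).astype(int)
    u,v=map(int,proj(p,seed,fish)); c=np.median(lab[v-3:v+4,u-3:u+4].reshape(-1,3),0)
    m=((np.abs(lab-c)[...,1:].max(-1)<b0)&(np.abs(lab-c)[...,0]<30)).astype(np.uint8)
    l=cv2.connectedComponents(m)[1]; M=(l==l[v,u]).astype(np.uint8)
    ct=max(cv2.findContours(M,0,1)[0],key=cv2.contourArea); cv2.drawContours(im,[ct],-1,(0,0,255),1)
    w=np.array([onz(p,a,b,z,fish)[:2] for a,b in ct[:,0]],np.float32); r=cv2.minAreaRect(w); return r,cv2.boxPoints(r)
E
python3 - <<'E'
from pl import *
im=bot.capture("side")[...,::-1].copy(); o=bot.observe();p=bot.camera_params("side")
print(o['tool_pos'],o['contact_force'])
print(plate(p,im,(530,-256,49),fish=False))
cv2.imwrite('pics/s4.png',im)
pw=bot.camera_params("wrist"); im=bot.capture("wrist")[...,::-1].copy(); print(plate(pw,im,(540,-260,49)))
cv2.imwrite('pics/w4.png',im)
E
```

```text
[ 604.82720936 -262.20980252   45.9145293 ] [0.18125005 0.46750794 0.01467439]
(((534.3555908203125, -257.7107238769531), (77.70000457763672, 129.73602294921875), 83.90522766113281), array([[ 465.7294 , -289.4539 ],
       [ 594.7321 , -303.2284 ],
       [ 602.9818 , -225.96756],
       [ 473.97906, -212.19305]], dtype=float32))
(((534.3687744140625, -257.5450134277344), (62.1209831237793, 117.3727035522461), 86.49540710449219), array([[ 473.8935 , -284.96   ],
       [ 591.0467 , -292.13483],
       [ 594.84406, -230.13004],
       [ 477.69086, -222.9552 ]], dtype=float32))
```

The plate slid straight: its far end is at x=593 and its yaw is unchanged, so the near end is just at the edge. I'll push 39 mm more.

Request:
step_arm(
  moves="0.03 -0.005 0.0003 0 0; 0.03 -0.006 0.00035 0 0; 0.03 -0.006 0.00035 0 0; 0.03 -0.006 0.00035 0 0; 0.03 -0.006 0.00035 0 0; 0.03 -0.005 0.0003 0 0; 0.03 -0.003 0.0002 0 0; 0.03 -0.002 0.0001 0 0; 0.03 0 0 0 0; 0.03 0.006 0 0 0; 0.03 0 0 0.04 0; 0.03 0 0 0.05 0; 0.03 0 0 0.05 0; 0.085 -0.04 0 0.03 0; 0.085 -0.04 0 0 0; 0.085 -0.04 0 0 0; 0.085 0 0 0 0; 0.085 0 0 0 0",
)

```text
time_s: 9.2
tool_pos: [451.8, -260.0, 216.1]
eef_rot: [0.031, 1.0, -0.0, 0.0]
contact_force: [-0.4, -0.9, 0.8]
opening: 84.8
grasp_force: 0.0
```

```bash
python3 - <<'E'
from pl import *
o=bot.observe();p=bot.camera_params("wrist");im=bot.capture("wrist")[...,::-1].copy()
print(o['time_s'],o['tool_pos'],o['opening'])
print(plate(p,im,(480,-255,49)))
cv2.imwrite('pics/w5.png',cv2.resize(im,(800,600),interpolation=cv2.INTER_CUBIC))
E
```

```text
9.2 [ 451.81457122 -259.96136545  216.05897446] 84.79523573036552
(((493.74859619140625, -255.13145446777344), (63.01508331298828, 120.40057373046875), 86.26397705078125), array([[ 431.62323, -282.6494 ],
       [ 551.7679 , -290.49466],
       [ 555.87396, -227.6135 ],
       [ 435.7293 , -219.76825]], dtype=float32))
```

View pics/w5.png

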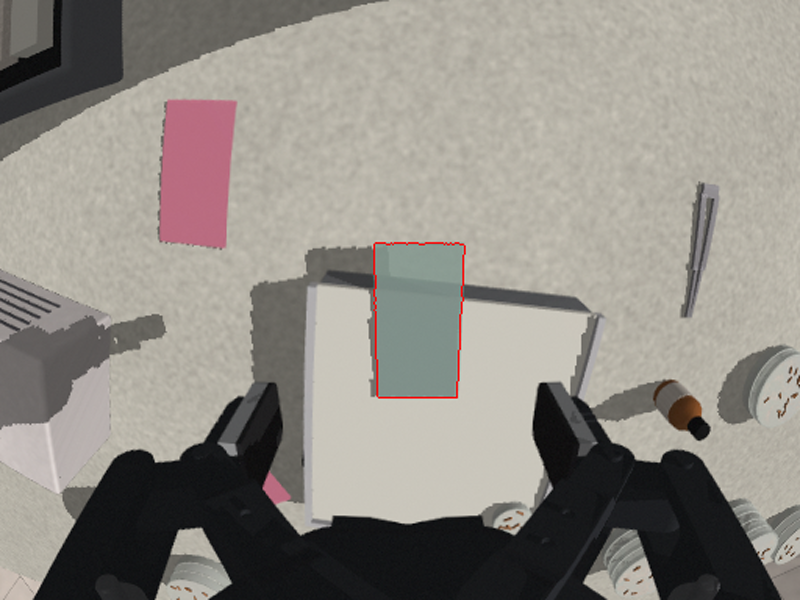

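The overhang is 40.8 mm: the plate end is at (433.7,-251.2) and the edge at x≈474.5, with the plate still flat and straight. Next I'll grasp 12 mm in from that end.

Request:
step_arm(
  moves="0.085 -0.006 0.008 0 0; 0.085 0 0 -0.04 0; 0.085 0 0 -0.045 0; 0.085 0 0 -0.045 0; 0.085 0 0 -0.03 0; 0.085 0 0 -0.015 0; 0.085 0 0 0 0; 0.085 0 0 0 0",
)

```text
time_s: 10.05
tool_pos: [446.8, -251.8, 41.2]
eef_rot: [0.03, 1.0, 0.0, 0.0]
contact_force: [0.3, 0.1, -0.5]
opening: 85.1
grasp_force: 0.0
```

Request:
step_arm(
  moves="0.085 -0.001 0 -0.01 0; 0.085 0 0 -0.007 0; 0.085 0 0 0 0; 0.068 0 0 0 0; 0.066 0 0 0 0; 0.065 0 0 0 0; 0.064 0 0 0 0; 0.063 0 0 0 0; 0.062 0 0 0 0; 0.061 0 0 0 0; 0.058 0 0 0 0; 0.05 0 0 0 0; 0.05 0 0 0 0; 0.05 0 0 0 0",
  newtons=40,
)

```text
time_s: 11.45
tool_pos: [445.0, -252.0, 24.2]
eef_rot: [0.03, 1.0, -0.0, 0.0]
contact_force: [-1.2, 1.1, 4.3]
opening: 61.0
grasp_force: 42.6
```

Request:
step_arm(
  moves="0.05 0 0 0.003 0; 0.05 0 0 0.005 0; 0.05 0 0 0.01 0; 0.05 0 0 0.02 0; 0.05 0 0 0.025 0; 0.05 0 0 0.025 0; 0.05 0 0 0.012 0; 0.05 0 0 0 0; 0.05 0 0 0 0",
  newtons=55,
)

```text
time_s: 12.35
tool_pos: [444.6, -251.7, 123.6]
eef_rot: [0.03, 1.0, 0.0, -0.0]
contact_force: [-0.5, -0.3, -0.8]
opening: 60.2
grasp_force: 59.4
```

```bash
python3 - <<'E'
from pl import *
o=bot.observe();p=bot.camera_params("wrist");im=bot.capture("wrist")[...,::-1].copy()
im2=bot.capture("side")[...,::-1].copy()
print(o['time_s'],o['tool_pos'],o['opening'],o['grasp_force'],o['contact_force'])
print(plate(p,im,(510,-255,149),z=149))
a=cv2.resize(im,(512,384)); b=cv2.resize(im2[80:230,160:360],(512,384),interpolation=cv2.INTER_CUBIC)
cv2.imwrite('pics/w6.png',cv2.resize(np.hstack([a,b]),(800,300)))
E
```

```text
12.35 [ 444.57282217 -251.68661944  123.60395541] 60.16881950498804 59.41155195236206 [-0.48160534 -0.28459176 -0.83391863]
(((512.6284790039062, -255.836181640625), (446.8753662109375, 175.15243530273438), 86.4857406616211), array([[ 411.5209 , -473.48557],
       [ 586.344  , -484.22186],
       [ 613.7361 ,  -38.1868 ],
       [ 438.91296,  -27.4505 ]], dtype=float32))
```

View pics/w6.png

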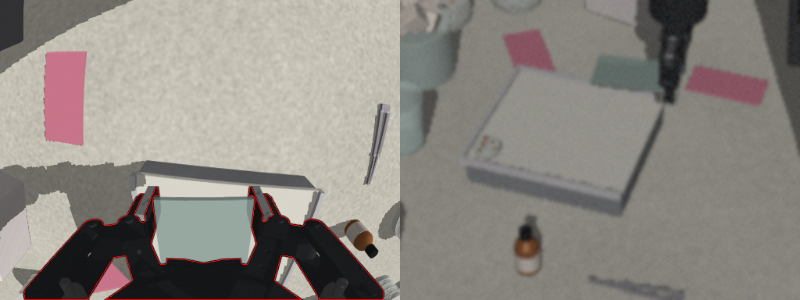

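The plate is held at its end and has lifted clear of the box. I'll check that it is level and triangulate the dish.

```bash
python3 - <<'E'
from pl import *
p=bot.camera_params("side"); s=bot.camera_params("scene")
print('obs far corners (256,123.5),(260,108.5)')
for z in(130,138,146,154): print(z,[np.round(proj(p,(552.6+dy*.062,-258.2+dy,z)),1) for dy in(31,-31)])
print('dish',onz(s,343.4,152.9,35),onz(p,228.3,290.9,35))
E
```

```text
obs far corners (256,123.5),(260,108.5)
130 [array([254.9, 124.8]), array([259.7, 111.2])]
138 [array([254.9, 122.5]), array([259.7, 108.9])]
146 [array([254.8, 120.1]), array([259.7, 106.5])]
154 [array([254.8, 117.8]), array([259.7, 104.2])]
dish [545.90391685 241.45401798  35.        ] [540.92925375 238.84184816  35.        ]
```

Request:
step_arm(
  moves="0.05 0.0015 0.015 0.01 0; 0.05 0.003 0.03 0.01 0; 0.05 0.004 0.04 0 0; 0.05 0.004 0.04 0 0; 0.05 0.004 0.04 0 0; 0.05 0.004 0.04 0 0; 0.05 0.004 0.04 0 0; 0.05 0.004 0.04 0 0; 0.05 0.004 0.04 0 0; 0.05 0.004 0.04 0 0; 0.05 0.004 0.04 0 0; 0.05 0.004 0.04 0 0; 0.05 0.0025 0.03 0 0; 0.05 0.0015 0.0195 0 0; 0.05 0 0 -0.015 0; 0.05 0 0 -0.025 0; 0.05 0 0 -0.02 0; 0.05 0 0 -0.01 0; 0.05 0 0 0 0; 0.05 0 0 0 0",
  newtons=80,
)

```text
time_s: 14.45
tool_pos: [493.4, 242.2, 74.1]
eef_rot: [0.031, 1.0, -0.0, -0.0]
contact_force: [-0.8, -0.5, 0.2]
opening: 59.5
grasp_force: 85.9
```

```bash
python3 - <<'E'
from pl import *
o=bot.observe();p=bot.camera_params("side")
im2=bot.capture("side")[...,::-1].copy();im=bot.capture("scene")[...,::-1].copy()
print(o['time_s'],o['tool_pos'],o['eef_rot'],o['opening'],o['grasp_force'],o['contact_force'])
s=bot.camera_params("scene")
for n,q,i in(("side",p,im2),("scene",s,im)):
    c=np.array(proj(q,(543,240,60))).astype(int); print(n,c)
    cr=i[c[1]-60:c[1]+60,c[0]-53:c[0]+53]; cv2.imwrite(f'pics/{n}7.png',cv2.resize(cr,(400,453),interpolation=cv2.INTER_CUBIC))
cv2.imwrite('pics/m7.png',np.hstack([cv2.imread('pics/side7.png'),cv2.imread('pics/scene7.png')]))
E
```

```text
14.45 [493.41023639 242.2408258   74.06056237] [ 3.07241705e-02  9.99527892e-01 -8.07792778e-05 -1.09774658e-04] 59.49912767811735 85.89335918426514 [-0.81384754 -0.49155559  0.19176925]
side [226 284]
scene [343 147]
```

View pics/m7.png

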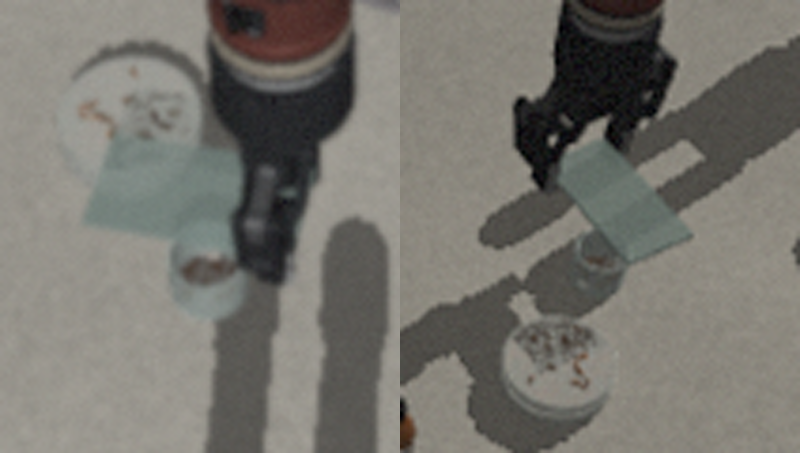

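The plate hovers above the dish. Its far corners are at (82,222) and (112,137) in the side crop, and (692,237) and (632,262) in the scene crop. I'll triangulate its tilt.

```bash
python3 - <<'E'
from pl import *
p=bot.camera_params("side"); s=bot.camera_params("scene")
def tri(a,b):
    (o1,d1),(o2,d2)=ray(p,*a),ray(s,*b); d1/=np.linalg.norm(d1); d2/=np.linalg.norm(d2)
    t=np.linalg.lstsq(np.c_[d1,-d2],o2-o1,rcond=None)[0]; A=o1+t[0]*d1;B=o2+t[1]*d2; return (A+B)/2,np.linalg.norm(A-B)
print('+y',tri((194.7,282.8),(367.4,149.8)));print('-y',tri((202.7,260.3),(351.5,156.4)))
print('exp far mid',493.4+108.5,242.2-6.7)
for x,y in((543,240),): print([proj(q,(x,y,35)) for q in(p,s)])
E
```

```text
+y (array([606.37853585, 267.75385067,  94.65281877]), np.float64(5.1897125243008135))
-y (array([602.50525369, 210.55632108,  96.41202098]), np.float64(5.166951429113262))
exp far mid 601.9 235.5
[(np.float64(227.27761276073136), np.float64(291.2277931388989)), (np.float64(342.4553623527372), np.float64(152.483859098413))]
```

The plate is level within 2° and centred on the dish within 3 mm, so I'll lower it.

Request:
step_arm(
  moves="0.05 -0.001 -0.001 -0.015 0; 0.05 0 0 -0.015 0; 0.05 0 0 -0.01 0; 0.05 0 0 -0.007 0; 0.05 0 0 -0.004 0; 0.05 0 0 -0.002 0; 0.05 0 0 0 0; 0.05 0 0 0 0",
)

```text
time_s: 15.35
tool_pos: [492.9, 241.7, 21.4]
eef_rot: [0.03, 1.0, 0.0, 0.0]
contact_force: [-0.7, -0.1, -0.6]
opening: 59.6
grasp_force: 85.9
```

Request:
step_arm(
  moves="0.05 0 0 -0.001 0; 0.05 0 0 -0.001 0; 0.05 0 0 -0.001 0; 0.05 0 0 0 0; 0.05 0 0 0 0",
)

```text
time_s: 15.85
tool_pos: [492.4, 241.6, 18.0]
eef_rot: [0.03, 1.0, -0.0, -0.0]
contact_force: [-0.9, 0.1, -0.7]
opening: 59.2
grasp_force: 85.9
```

Request:
step_arm(
  moves="0.05 0 0 -0.001 0; 0.05 0 0 -0.001 0; 0.05 0 0 0 0; 0.05 0 0 0 0",
)

```text
time_s: 16.25
tool_pos: [492.4, 241.5, 15.9]
eef_rot: [0.03, 1.0, -0.0, -0.0]
contact_force: [0.7, -1.0, -0.4]
opening: 59.3
grasp_force: 85.9
```

Request:
step_arm(
  moves="0.05 0 0 -0.001 0; 0.05 0 0 0 0; 0.05 0 0 0 0",
)

```text
time_s: 16.55
tool_pos: [492.6, 241.6, 15.1]
eef_rot: [0.03, 1.0, 0.0, 0.0]
contact_force: [0.8, 0.2, -0.2]
opening: 59.4
grasp_force: 85.9
```

Request:
step_arm(
  moves="0.05 0 0 -0.001 0; 0.05 0 0 0 0; 0.05 0 0 0 0",
)

```text
time_s: 16.85
tool_pos: [492.6, 241.6, 14.4]
eef_rot: [0.03, 1.0, 0.0, 0.0]
contact_force: [-0.8, 0.2, 3.9]
opening: 59.4
grasp_force: 86.3
```

Request:
step_arm(
  moves="0.05 0 0 -0.0007 0; 0.05 0 0 0 0; 0.05 0 0 0 0",
)

```text
time_s: 17.15
tool_pos: [492.6, 241.6, 14.0]
eef_rot: [0.03, 1.0, 0.0, 0.0]
contact_force: [-3.0, -1.7, 7.2]
opening: 59.4
grasp_force: 86.5
```

Contact with the rim is at the expected height. I'll ease the grip, then open.

Request:
step_arm(
  moves="0.055 0 0 0 0; 0.056 0 0 0 0; 0.057 0 0 0 0; 0.058 0 0 0 0",
  newtons=20,
)

```text
time_s: 17.55
tool_pos: [492.6, 241.6, 13.9]
eef_rot: [0.03, 1.0, -0.0, 0.0]
contact_force: [-1.9, -0.5, 6.5]
opening: 59.3
grasp_force: 86.5
```

Request:
step_arm(
  moves="0.06 0 0 0 0; 0.061 0 0 0 0; 0.062 0 0 0 0; 0.063 0 0 0 0; 0.064 0 0 0 0; 0.066 0 0 0 0; 0.07 0 0 0 0; 0.075 0 0 0 0; 0.082 0 0 0 0; 0.085 0 0 0 0; 0.085 0 0 0 0; 0.085 0 0 0 0; 0.085 0 0 0 0",
)

```text
time_s: 18.85
tool_pos: [492.5, 241.6, 13.3]
eef_rot: [0.03, 1.0, -0.0, 0.0]
contact_force: [0.3, -0.2, -0.1]
opening: 85.0
grasp_force: 0.0
```

```bash
python3 - <<'E'
from pl import *
im2=bot.capture("side")[...,::-1].copy();im=bot.capture("scene")[...,::-1].copy()
o=bot.observe();print(o['time_s'],o['tool_pos'],o['opening'],o['contact_force'])
out=[]
for i,c in((im2,(226,284)),(im,(343,152))): out.append(cv2.resize(i[c[1]-60:c[1]+60,c[0]-53:c[0]+53],(400,453),interpolation=cv2.INTER_CUBIC))
cv2.imwrite('pics/m8.png',np.hstack(out))
E
```

```text
18.95 [492.41060739 241.57605432  13.30610381] 85.32976068555735 [-0.51689698 -0.56198734  0.47488875]
```

View pics/m8.png

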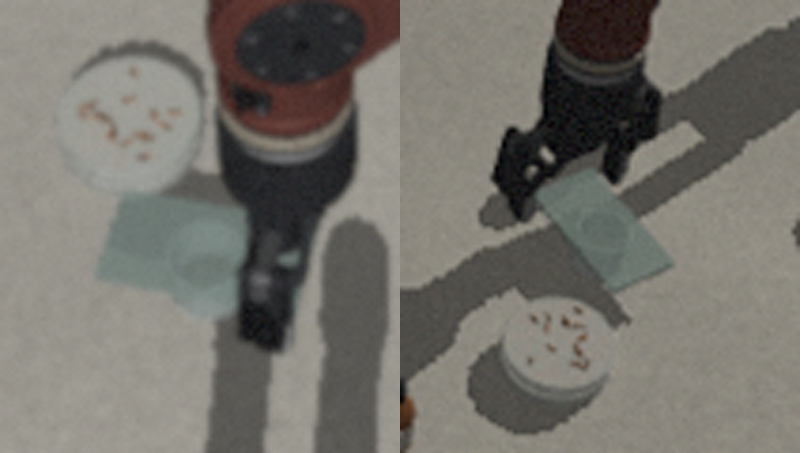

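The plate lies flat on the dish, which shows through it well inside its outline at about (605,230). I'll retreat straight up.

Request:
step_arm(
  moves="0.085 0 0 0.005 0; 0.085 0 0 0.015 0; 0.085 0 0 0.03 0; 0.085 0 0 0.045 0; 0.085 0 0 0.045 0; 0.085 0 0 0.04 0; 0.085 -0.03 0 0.01 0; 0.085 -0.03 0 0 0; 0.085 0 0 0 0; 0.085 0 0 0 0",
)

```text
time_s: 19.95
tool_pos: [432.5, 241.7, 204.5]
eef_rot: [0.03, 1.0, 0.0, 0.001]
contact_force: [-0.1, -0.4, -0.7]
opening: 85.0
grasp_force: 0.0
```

```bash
python3 - <<'E'
from pl import *
p=bot.camera_params("wrist");im=bot.capture("wrist")[...,::-1].copy()
print(bot.observe()['time_s'],plate(p,im,(575,237,39),z=39))
cv2.imwrite('pics/w9.png',cv2.resize(im,(800,600),interpolation=cv2.INTER_CUBIC))
E
```

```text
20.0 (((541.583984375, 238.43455505371094), (62.59707260131836, 120.76567077636719), 86.80519104003906), array([[479.5507 , 210.54987],
       [600.12866, 203.81946],
       [603.6173 , 266.31924],
       [483.0393 , 273.04965]], dtype=float32))
```

View pics/w9.png

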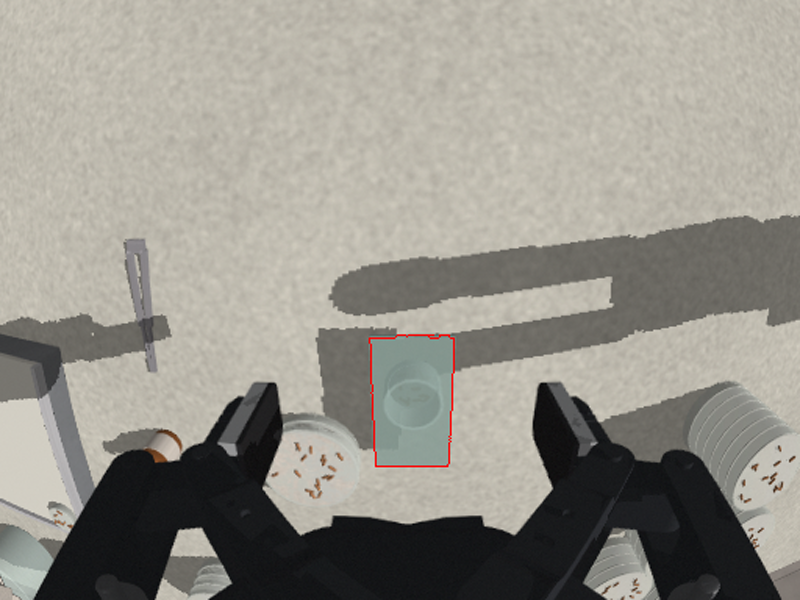

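The plate is flat (120.8×62.6 measured at rim height) and centred at (541.6,238.4), and the dish mouth at (413,405) is fully inside its outline. I'll hand the job in.

```bash
python3 -c "
from bench import bot
print(bot.close_job())"
```

```text
the job is handed in; nothing more can be done
None
```

The job is handed in at about 20 s of the 56 s allowed: the plate was slid to about 41 mm of overhang, picked up by that end and laid flat over the whole mouth of the seed dish, within about 2 mm of the dish's measured centre.

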